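Move the tool handles to the fitting rack in order

TASK

Four oiled tool handles stand in the dark drying rack in the order in which they will be fitted, counted from the end with the brass pin. Move all four to the empty lighter rack, one in each bay, in the same order counted from that rack's own brass pin (which may be at its other end), each standing upright on its foot on the bay's floor. Do not tip a handle over, and leave the glue bottle and the mug where they stand.

Things in the scene. Friction and masses are not known exactly. Their poses are not given: they have to be found in the camera images.
- drying_rack: Dark wooden rack, 76 mm (x) by 350 mm (y), 20 mm high, fixed, on a 6 mm plywood drip board; at the start the four handles stand in its bays, one in each. Origin: centre of its underside. Its row of four square bays runs along its y axis: bay centres at y = -108, -36, +36 and +108 mm, x = 0; each bay is 56 x 56 mm clear, with a floor 12 mm above the origin and rims 8 mm high around it. 
- fitting_rack: Lighter wooden rack of the same shape, fixed, end to end with the drying rack on the same board, to its left or right, about 40 mm away; empty at the start. Origin: centre of its underside. Its row of four square bays runs along its y axis: bay centres at y = -108, -36, +36 and +108 mm, x = 0; each bay is 56 x 56 mm clear, with a floor 12 mm above the origin and rims 8 mm high around it. 
- drying_pin_top (a point): Top of the brass pin (18 mm thick, 44 mm tall, fixed) that marks the first end of the drying rack; 163 mm from the rack's middle along its y axis, at either end. The other end has a low wooden bar instead.
- fitting_pin_top (a point): Top of the like brass pin (18 mm thick, 44 mm tall, fixed) that marks the first end of the fitting rack, at either of its ends, 163 mm from the middle. The other end has a low wooden bar instead.
- pear (a point): Pear-shaped handle with a thin steel ferrule on top, 84 mm tall, 33 mm thick at the belly (from 26 to 52 mm up), 22 mm at the top, foot 26 mm. Wood handle blank standing upright on its flat foot in a bay of the drying rack. This point is on its axis, half-way up; z points up from the foot to the top. May be gripped from any side; nothing stands within 25 mm of it across the row (along the rack's x). 
- stout (a point): Short stout knob with a domed top, 54 mm tall, 36 mm thick. Wood handle blank standing upright on its flat foot in a bay of the drying rack. This point is on its axis, half-way up; z points up from the foot to the top. May be gripped from any side; nothing stands within 25 mm of it across the row (along the rack's x). 
- slim (a point): Slim straight round handle with a steel band at its upper end, 80 mm tall, 25 mm thick. Wood handle blank standing upright on its flat foot in a bay of the drying rack. This point is on its axis, half-way up; z points up from the foot to the top. May be gripped from any side; nothing stands within 25 mm of it across the row (along the rack's x). 
- eight (a point): Eight-sided handle with a bevelled top, 68 mm tall, 31 to 33 mm thick. Wood handle blank standing upright on its flat foot in a bay of the drying rack. This point is on its axis, half-way up; z points up from the foot to the top. May be gripped from any side; nothing stands within 25 mm of it across the row (along the rack's x). 
- glue (a point): Middle (half-way up) of a white plastic glue bottle, 105 mm tall, 36 mm thick, loose; stands on the board beside the gap between the racks. To be left alone.
- mug (a point): Middle (half-way up) of a steel mug, 75 mm tall, 68 mm wide and with a handle, loose; stands on the board beside the gap between the racks, on the other side. To be left alone.
There are look-alikes about, which are no part of the job. What is shaped like the part that bears stout but blue or turquoise is not meant.

How it is judged:
At the end, for the whole second after the job is handed in: Each handle is upright (0.15 rad), still and let go, on the floor of a fitting-rack bay, within 16 mm of its centre in x and y. The first, second, third, fourth handle from the drying rack's pin is now in the first, second, third, fourth bay from the fitting rack's pin (x of pear in the frame of fitting_rack between -0.016 and 0.016 m and z of pear in the frame of fitting_rack between 0.048 and 0.06 m and angle between each of pear, stout, slim, eight's own z axis and vertical below 0.15 rad and (y of pear in the frame of fitting_rack between -0.124 and -0.092 m or y of pear in the frame of fitting_rack between -0.052 and -0.02 m or y of pear in the frame of fitting_rack between 0.02 and 0.052 m or y of pear in the frame of fitting_rack between 0.092 and 0.124 m) and x of stout in the frame of fitting_rack between -0.016 and 0.016 m and z of stout in the frame of fitting_rack between 0.033 and 0.045 m and (y of stout in the frame of fitting_rack between -0.124 and -0.092 m or y of stout in the frame of fitting_rack between -0.052 and -0.02 m or y of stout in the frame of fitting_rack between 0.02 and 0.052 m or y of stout in the frame of fitting_rack between 0.092 and 0.124 m) and x of slim in the frame of fitting_rack between -0.016 and 0.016 m and z of slim in the frame of fitting_rack between 0.046 and 0.058 m and (y of slim in the frame of fitting_rack between -0.124 and -0.092 m or y of slim in the frame of fitting_rack between -0.052 and -0.02 m or y of slim in the frame of fitting_rack between 0.02 and 0.052 m or y of slim in the frame of fitting_rack between 0.092 and 0.124 m) and x of eight in the frame of fitting_rack between -0.016 and 0.016 m and z of eight in the frame of fitting_rack between 0.04 and 0.052 m and (y of eight in the frame of fitting_rack between -0.124 and -0.092 m or y of eight in the frame of fitting_rack between -0.052 and -0.02 m or y of eight in the frame of fitting_rack between 0.02 and 0.052 m or y of eight in the frame of fitting_rack between 0.092 and 0.124 m) and ((horizontal distance between drying_pin_top and fitting_pin_top between 0.25 and 0.55 m and distance of pear from where it was at the start of the episode between 0.357 and 0.429 m and distance of stout from where it was at the start of the episode between 0.357 and 0.429 m and distance of slim from where it was at the start of the episode between 0.357 and 0.429 m and distance of eight from where it was at the start of the episode between 0.357 and 0.429 m) or (not (horizontal distance between drying_pin_top and fitting_pin_top between 0.25 and 0.55 m) and ((horizontal distance between pear and drying_rack between 0.246 and 0.318 m and distance of pear from where it was at the start of the episode between 0.141 and 0.213 m) or (horizontal distance between pear and drying_rack between 0.318 and 0.39 m and distance of pear from where it was at the start of the episode between 0.285 and 0.357 m) or (horizontal distance between pear and drying_rack between 0.39 and 0.462 m and distance of pear from where it was at the start of the episode between 0.429 and 0.501 m) or (horizontal distance between pear and drying_rack between 0.462 and 0.534 m and distance of pear from where it was at the start of the episode between 0.573 and 0.645 m)) and ((horizontal distance between stout and drying_rack between 0.246 and 0.318 m and distance of stout from where it was at the start of the episode between 0.141 and 0.213 m) or (horizontal distance between stout and drying_rack between 0.318 and 0.39 m and distance of stout from where it was at the start of the episode between 0.285 and 0.357 m) or (horizontal distance between stout and drying_rack between 0.39 and 0.462 m and distance of stout from where it was at the start of the episode between 0.429 and 0.501 m) or (horizontal distance between stout and drying_rack between 0.462 and 0.534 m and distance of stout from where it was at the start of the episode between 0.573 and 0.645 m)) and ((horizontal distance between slim and drying_rack between 0.246 and 0.318 m and distance of slim from where it was at the start of the episode between 0.141 and 0.213 m) or (horizontal distance between slim and drying_rack between 0.318 and 0.39 m and distance of slim from where it was at the start of the episode between 0.285 and 0.357 m) or (horizontal distance between slim and drying_rack between 0.39 and 0.462 m and distance of slim from where it was at the start of the episode between 0.429 and 0.501 m) or (horizontal distance between slim and drying_rack between 0.462 and 0.534 m and distance of slim from where it was at the start of the episode between 0.573 and 0.645 m)) and ((horizontal distance between eight and drying_rack between 0.246 and 0.318 m and distance of eight from where it was at the start of the episode between 0.141 and 0.213 m) or (horizontal distance between eight and drying_rack between 0.318 and 0.39 m and distance of eight from where it was at the start of the episode between 0.285 and 0.357 m) or (horizontal distance between eight and drying_rack between 0.39 and 0.462 m and distance of eight from where it was at the start of the episode between 0.429 and 0.501 m) or (horizontal distance between eight and drying_rack between 0.462 and 0.534 m and distance of eight from where it was at the start of the episode between 0.573 and 0.645 m)))) and linear speed of each of pear_handle, stout_handle, slim_handle, eight_handle below 0.02 m/s); the robot touches nothing.
It fails at once if the glue bottle is knocked over or pushed more than 40 mm (angle between glue's own z axis and vertical above 0.5 rad or distance of glue from where it was at the start of the episode above 0.04 m).
It fails at once if the mug is knocked over or pushed more than 40 mm (angle between mug's own z axis and vertical above 0.5 rad or distance of mug from where it was at the start of the episode above 0.04 m).
It fails at once if a handle is tipped over (angle between any of pear, stout, slim, eight's own z axis and vertical above 0.8 rad).
It also fails if it takes over 109 s, if anything falls off the work surface, if the arm or the gripper's body presses on something with over 40 N, if the wrist force passes 120 N, or if a joint passes its speed limit or range.

ROBOT

A 7-joint arm with a two-finger parallel gripper is mounted at the origin on the work surface. World frame = base frame: x ahead of the robot, y to its left, z up, the work surface at z = 0. Lengths are in m, angles in rad, forces in N, time in s.
With the tool pointing down it reaches from about 0.425 to 0.8 m from the base axis. Payload 8.3 kg.
Tool frame: the origin (TCP) lies midway between the tips of the shut fingers; the grasp point (between the pads) lies 19 mm behind it (bot.grasp_offset is the distance from the TCP to the grasp point, in m); z points along the fingers, y is the direction in which the jaws open and shut (so a half turn about z gives the same grasp; the last joint's range is limited). The gripper opens to 85 mm and grips with 20 to 120 N. Pads are 22 mm wide; open, the fingers measure 114 mm over their backs; the gripper's body (76 mm by 85 mm) begins 54 mm behind the grasp point. The pads swing forward as they close: fully open they stand 13 mm farther back than shut.
Start: joints at [-1.233, 0.383, 0.016, 1.37, -0.006, 1.388, -0.046], TCP at [0.244, 0.575, 0.231] pointing down, gripper open.
Joint ranges: [-2.95, 2.95], [-0.25, 2.06], [-1.52, 1.56], [0.18, 2.33], [-1.44, 4.58], [0.02, 2.06], [-3.01, 3.01]. Speed limits (rad/s): [2.39, 2.39, 3.01, 3.01, 3.14, 3.14, 3.14].

INTERFACE

Orientations are given as a unit quaternion [w, x, y, z].
In Python, from rig import bot gives the robot as it stands.
- The arm moves only by the shell command python3 -m handwheel 'ROWS' [FORCE]. ROWS is JSON, one flat list of numbers, 7 for each row, row after row: the shift along the tool's x, y, z in units of 250 mm (1.0 is 250 mm), then the turn, a rotation vector about the tool's x, y, z in units of pi/2 rad (1.0 is pi/2 rad), then the opening, from 0 (shut) to 1 (fully open). In form: [tx, ty, tz, wx, wy, wz, fingers, tx, ty, tz, wx, wy, wz, fingers, ...]. A call has 1 to 8 rows; each row is the pose to reach, as a shift and turn from the pose commanded when the call began, along the tool's axes at that moment; what a row does not reach only later rows make up. A row lasts 1/10 s, in which the tool goes at most 50 mm and 8.59 degrees, less where a joint would pass 70% of its speed; a pose out of reach is approached as far as the arm can. A call with a number of a shift or a turn outside -1 to 1 is refused whole. A call with a gripper value outside its range is refused whole. The fingers move at their own pace and stop on an object; FORCE is the grip in N (left out, the last holds). Time passes only in rows, so rows that repeat a pose let the fingers close. It gives the time, the measured TCP pose, the force and the opening at its end, in the units of the state.
- bot.get_obs(): the state, without advancing time (a new reading comes with each control period).
- bot.camera(name): name is "scene" or "top"; returns a dict with "frame" (400x640x3 uint8, blue, green, red), "z_map" (400x640 float32, m along the optical axis (not along the pixel's ray), 0 where there is no reading), "vfov" (degrees; the focal length in pixels is half the picture's height over the tangent of half this angle, whatever the lens; pixels are square), "cx", "cy" (the principal point, pixels), "dist_coeffs" ([k1, k2, p1, p2, k3] as OpenCV has them; the pictures are not rectified), "R" (3x3) and "t" (3): a world point X has camera coordinates R X + t. Camera axes: x right, y down, z forward; pixel columns grow to the right and rows downward; lengths in m; the calibration is good to about 2 mm. A picture is of the moment at which its call begins.
- bot.hand_in(): hands the job in, once; it reports no verdict.
Trained networks look in a picture, given as the dict that the camera call returned (one of the last four; its "shot" number tells which), for a name from the list of things; names that differ only in an ending like _2 or _b are one class to them, and where a whole thing is asked for, a point or a joint stands for the part that bears it (a point fixed in the world has none). Each returns a list of dicts, best first, with "score" (0 to 1); they miss things now and then, are a little off and sometimes report something else, mostly with a low value. They report only what shows in the picture. A call takes as long as a camera call. They do not tell look-alikes from the thing itself.
- bot.outline_of(name, picture): "pixels" (400x640 bool, what is visible of it) and "position" ([column, row] in pixels, amid what is visible of it).
The state is a dict: "t": time; "q": joint angles; "joint_vel": joint speeds; "tau": joint torques, N m; "position": TCP position; "tool_rot": TCP orientation; "contact_force": force on the tool from outside, world axes, zero at the start; "torque": the same for the moment, N m; "gripper_width": opening from 0.0 (shut) to 1.0 (fully open).
Only numpy, scipy, OpenCV 4.12 (cv2) and the standard library are available. Lean on these libraries where they do the work, as an engineer would, in place of code of your own. Each camera call takes 0.05 s, during which the arm holds its last target.

## Working session

There is one attempt and no reset: what is moved stays moved. The work goes in short steps, Python scripts to look and compute and a shell command to move; the robot and the scene stay as the last step left them, time stands still between calls to the robot, and variables do not carry over. Pictures are saved under pics/ and viewed, and the job is handed in when it is done.

```bash
ls; mkdir -p pics; cat > h.py <<'E'
import numpy as np,cv2
from rig import bot
def cam(n):
    c=bot.camera(n); f=200/np.tan(np.radians(c["vfov"])/2)
    c["K"]=np.array([[f,0,c["cx"]],[0,f,c["cy"]],[0,0,1]]); c["D"]=np.array(c["dist_coeffs"],float); c["R"]=np.array(c["R"]);c["t"]=np.array(c["t"]).ravel(); return c
def cloud(c,mask):
    v,u=np.nonzero(mask&(c["z_map"]>0)); z=c["z_map"][v,u]
    p=cv2.undistortPoints(np.stack([u,v],1).astype(np.float64)[:,None],c["K"],c["D"])[:,0]
    X=np.c_[p*z[:,None],z]; return (X-c["t"])@c["R"], np.stack([u,v],1)
E
python3 - <<'E'
from h import *
s=bot.get_obs(); print({k:np.round(v,3) for k,v in s.items()}, bot.grasp_offset)
for n in("scene","top"):
    c=cam(n); cv2.imwrite(f"pics/{n}0.png",c["frame"])
    for o in["pear","stout","slim","eight","glue","mug","drying_rack","fitting_rack","drying_pin_top","fitting_pin_top"]:
        for r in bot.outline_of(o,c)[:3]:
            P,_=cloud(c,r["pixels"])
            print(n,o,round(r["score"],2),np.round(r["position"]),r["pixels"].sum(), np.round(np.median(P,0),3) if len(P) else '', np.round(np.percentile(P,[3,97],axis=0),3).tolist() if len(P) else '')
E
```

```text
pics
{'t': np.float64(0.0), 'q': array([-1.233,  0.384,  0.016,  1.371, -0.006,  1.388, -0.046]), 'joint_vel': array([-0.002,  0.001,  0.   , -0.   , -0.001, -0.003,  0.   ]), 'tau': array([-0.0000e+00, -6.2759e+01,  8.4400e-01, -3.7183e+01,  1.6000e-02,
        1.4000e-02,  0.0000e+00]), 'position': array([0.244, 0.575, 0.23 ]), 'tool_rot': array([-0.   ,  0.199,  0.98 , -0.001]), 'contact_force': array([-1.187, -0.496,  0.256]), 'torque': array([ 0.016, -0.011, -0.005]), 'gripper_width': np.float64(1.0)} 0.0187
scene pear 0.67 [277. 192.] 344 [ 0.531 -0.158  0.068] [[0.517, -0.171, 0.025], [0.536, -0.144, 0.104]]
scene pear 0.47 [324. 189.] 77 [ 0.528 -0.032  0.044] [[0.52, -0.038, 0.024], [0.531, -0.025, 0.065]]
scene stout 0.86 [159. 204.] 287 [ 0.433 -0.439  0.034] [[0.415, -0.457, 0.006], [0.438, -0.423, 0.054]]
scene stout 0.78 [244. 200.] 312 [ 0.526 -0.233  0.054] [[0.505, -0.249, 0.023], [0.533, -0.216, 0.073]]
scene stout 0.6 [291. 259.] 404 [ 0.736 -0.172  0.039] [[0.678, -0.187, 0.006], [0.743, -0.154, 0.054]]
scene slim 0.82 [215. 202.] 344 [ 0.522 -0.3    0.059] [[0.41
[... 1097 characters left out ...]
[416. 222.] 91 [ 0.511 -0.296  0.095] [[0.5, -0.31, 0.033], [0.524, -0.287, 0.102]]
top eight 0.5 [344. 222.] 99 [ 0.513 -0.084  0.082] [[0.502, -0.096, 0.03], [0.531, -0.069, 0.091]]
top glue 0.67 [318. 195.] 144 [ 0.605 -0.008  0.076] [[0.594, -0.024, 0.01], [0.625, 0.009, 0.113]]
top mug 0.87 [308. 268.] 427 [0.388 0.019 0.012] [[0.357, -0.02, 0.004], [0.417, 0.049, 0.082]]
top drying_rack 0.68 [376. 226.] 2328 [ 0.511 -0.184  0.022] [[0.477, -0.344, 0.01], [0.554, -0.026, 0.033]]
top fitting_rack 0.94 [254. 222.] 2662 [0.534 0.192 0.02 ] [[0.492, 0.035, 0.011], [0.576, 0.346, 0.031]]
top fitting_pin_top 0.48 [304. 225.] 24 [0.517 0.037 0.063] [[0.513, 0.031, 0.024], [0.524, 0.043, 0.07]]
```

```bash
python3 - <<'E'
import cv2
for n in("scene","top"):
    im=cv2.imread(f"pics/{n}0.png"); im=im[120:300,120:520]
    cv2.imwrite(f"pics/{n}0z.png",cv2.resize(im,None,fx=2,fy=2,interpolation=cv2.INTER_CUBIC))
E
```

```text
(no output)
```

View pics/scene0z.png

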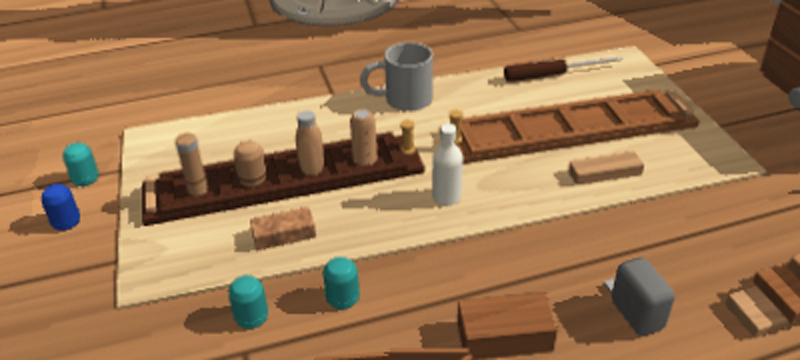

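View pics/top0z.png

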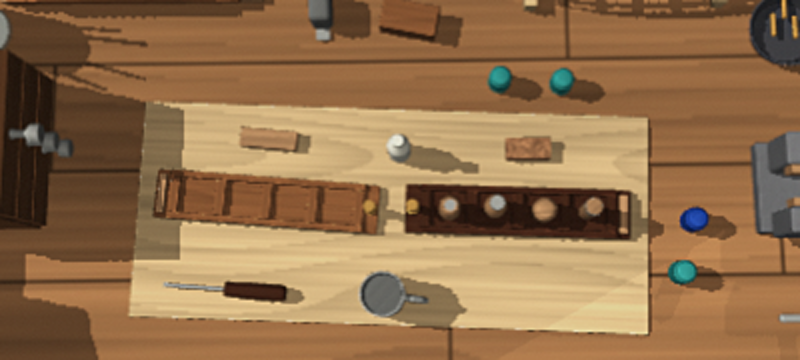

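View pics/scene0.png

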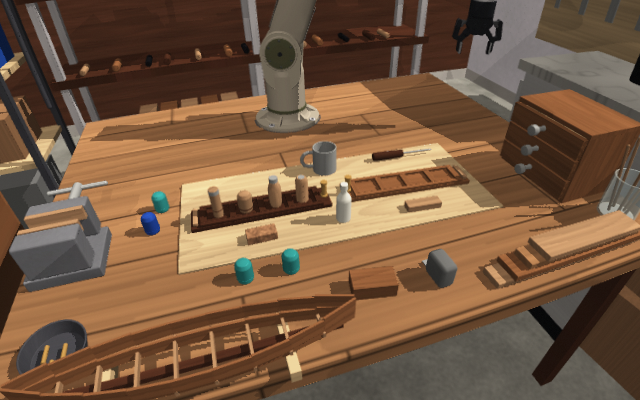

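```bash
cat > meas.py <<'E'
from h import *
c=cam("top"); s=cam("scene"); ref={}
for o in ["drying_rack","fitting_rack"]:
    for cc,n in((c,"top"),(s,"scene")):
        r=bot.outline_of(o,cc)
        if not r: print(o,n,"none");continue
        P,_=cloud(cc,r[0]["pixels"]); P=P[(P[:,2]>.019)&(P[:,2]<.033)]
        rect=cv2.minAreaRect((P[:,:2]*1000).astype(np.float32)); print(o,n,[np.round(x,1) for x in rect], round(np.median(P[P[:,2]>.023][:,2]),4))
# things standing above rims
P,uv=cloud(c,np.ones((400,640),bool))
for nm,y0,h in(("eight",-.088,.086),("pear",-.158,.102),("stout",-.23,.072),("slim",-.30,.098),("dpin",-.03,.05),("fpin",.035,.05)):
    for X,n in((P,"top"),(cloud(s,np.ones((400,640),bool))[0],"scene")):
        m=(abs(X[:,1]-y0)<.025)&(abs(X[:,0]-.515)<.04)&(X[:,2]>.04)&(X[:,2]<.12)
        Q=X[m]
        if len(Q)<4: print(nm,n,len(Q));continue
        T=Q[Q[:,2]>np.percentile(Q[:,2],97)-.006]
        print(nm,n,len(Q),"ztop",np.round(np.percentile(Q[:,2],97),3),"top mean",np.round(T.mean(0),4),"min",np.round(T.min(0)[:2],3),"max",np.round(T.max(0)[:2],3))
E
python3 meas.py
```

```text
drying_rack top [array([ 515.1, -189.2]), array([347.2,  76.9]), np.float64(87.7)] 0.0264
drying_rack scene [array([ 516.5, -192.2]), array([344.8,  79. ]), np.float64(87.5)] 0.0271
fitting_rack top [array([534.6, 196.8]), array([340.1,  76.6]), np.float64(85.0)] 0.026
fitting_rack scene [array([538. , 194.6]), array([320.9,  80. ]), np.float64(84.9)] 0.0257
eight top 99 ztop 0.091 top mean [ 0.5153 -0.085   0.0878] min [ 0.503 -0.096] max [ 0.527 -0.075]
eight scene 241 ztop 0.088 top mean [ 0.522  -0.0888  0.0862] min [ 0.508 -0.101] max [ 0.532 -0.076]
pear top 105 ztop 0.105 top mean [ 0.5191 -0.1543  0.1025] min [ 0.509 -0.163] max [ 0.528 -0.145]
pear scene 302 ztop 0.104 top mean [ 0.5228 -0.1571  0.1025] min [ 0.51  -0.167] max [ 0.532 -0.147]
stout top 116 ztop 0.073 top mean [ 0.5121 -0.2298  0.0709] min [ 0.501 -0.243] max [ 0.525 -0.213]
stout scene 227 ztop 0.073 top mean [ 0.5177 -0.2319  0.0706] min [ 0.501 -0.247] max [ 0.53  -0.217]
slim top 87 ztop 0.102 top mean [ 0.5131 -0.2987  0.0991] min [ 0.5  -0.31] max [ 0.524 -0.287]
slim scene 236 ztop 0.1 top mean [ 0.518  -0.2997  0.0982] min [ 0.506 -0.31 ] max [ 0.526 -0.289]
dpin top 27 ztop 0.066 top mean [ 0.5209 -0.028   0.0632] min [ 0.512 -0.036] max [ 0.528 -0.021]
dpin scene 65 ztop 0.064 top mean [ 0.5241 -0.0316  0.0625] min [ 0.514 -0.039] max [ 0.532 -0.024]
fpin top 29 ztop 0.067 top mean [0.5183 0.0386 0.0636] min [0.513 0.031] max [0.528 0.046]
fpin scene 52 ztop 0.065 top mean [0.5238 0.0343 0.063 ] min [0.512 0.026] max [0.531 0.041]
```

```bash
cat > fit.py <<'E'
from h import *
from scipy.optimize import minimize
def model(x,y):
    # height expected, nan unknown
    z=np.full(x.shape,.006)
    ins=(abs(x)<.038)&(abs(y)<.175); z[ins]=.026
    for b in(-.108,-.036,.036,.108): z[(abs(x)<.028)&(abs(y-b)<.028)]=.018
    return z
clouds={n:cloud(cam(n),np.ones((400,640),bool))[0] for n in("top","scene")}
for nm,g in(("drying",(.516,-.191,-.042)),("fitting",(.536,.197,-.087))):
  for which in(("top",),("scene",),("top","scene")):
    P=np.vstack([clouds[n] for n in which]); P=P[(abs(P[:,0]-g[0])<.08)&(abs(P[:,1]-g[1])<.215)&(P[:,2]<.033)]
    def cost(p):
        c,s=np.cos(p[2]),np.sin(p[2]); d=P[:,:2]-p[:2]; x=c*d[:,0]+s*d[:,1]; y=-s*d[:,0]+c*d[:,1]
        return np.minimum(abs(model(x,y)-P[:,2]),.012).mean()
    best=None
    for dx in(-.006,0,.006):
        for dy in(-.008,0,.008):
            r=minimize(cost,np.array(g)+[dx,dy,0],method="Nelder-Mead",options=dict(initial_simplex=np.array(g)+[dx,dy,0]+np.array([[0,0,0],[.004,0,0],[0,.004,0],[0,0,.03]])))
            if best is None or r.fun<best.fun: best=r
    p=best.x; print(nm,which,np.round(p,4),round(best.fun*1000,2))
    u=np.array([-np.sin(p[2]),np.cos(p[2])]); print("  bays",[np.round(p[:2]+b*u,4).tolist() for b in(-.108,-.036,.036,.108)])
E
python3 fit.py
```

```text
drying ('top',) [ 0.515  -0.1918 -0.039 ] 3.2
  bays [[0.5108, -0.2997], [0.5136, -0.2278], [0.5164, -0.1558], [0.5192, -0.0839]]
drying ('scene',) [ 0.516  -0.1935 -0.0393] 3.15
  bays [[0.5117, -0.3014], [0.5146, -0.2294], [0.5174, -0.1575], [0.5202, -0.0855]]
drying ('top', 'scene') [ 0.5158 -0.1929 -0.0434] 3.22
  bays [[0.5111, -0.3008], [0.5142, -0.2289], [0.5173, -0.1569], [0.5205, -0.085]]
fitting ('top',) [ 0.5355  0.2008 -0.0889] 3.19
  bays [[0.5259, 0.0933], [0.5323, 0.165], [0.5387, 0.2367], [0.5451, 0.3084]]
fitting ('scene',) [ 0.5357  0.1982 -0.0757] 2.68
  bays [[0.5275, 0.0905], [0.533, 0.1623], [0.5384, 0.2341], [0.5439, 0.3059]]
fitting ('top', 'scene') [ 0.5355  0.2005 -0.0887] 3.02
  bays [[0.5259, 0.0929], [0.5323, 0.1646], [0.5387, 0.2363], [0.545, 0.3081]]
```

```bash
cat > to.py <<'E'
# to.py x y z : shift from the measured pose to that TCP position with tool y along world +x, in move units
import sys
from h import *
from scipy.spatial.transform import Rotation as Ro
o=bot.get_obs(); q=np.array(o["tool_rot"]); R=Ro.from_quat(q[[1,2,3,0]])
T=Ro.from_matrix(np.array([[0,1,0],[1,0,0],[0,0,-1]]))
d=R.inv().apply(np.array(list(map(float,sys.argv[1:4])))-o["position"])/.25
w=(R.inv()*T).as_rotvec()/(np.pi/2)
print("t",round(float(o["t"]),2),"pos",np.round(o["position"],4),"units",np.round(d,3),"turn",np.round(w,3),"F",np.round(o["contact_force"],1),"grip",round(float(o["gripper_width"]),3),"dist mm",round(np.linalg.norm(d)*250))
E
python3 to.py .45 .30 .2; python3 to.py .518 -.087 .2
```

```text
t 1.5 pos [0.2438 0.5755 0.2313] units [-1.189 -0.693  0.125] turn [-0.    -0.     0.745] F [-0.2 -0.1  0.3] grip 1.003 dist mm 346
t 1.5 pos [0.2438 0.5755 0.2313] units [-2.044 -2.012  0.125] turn [-0.    -0.     0.745] F [-0.2 -0.1  0.3] grip 1.003 dist mm 718
```

```bash
python3 -m handwheel '[-0.98,-0.57,0,0,0,0.745,1,-0.98,-0.57,0,0,0,0.745,1,-0.98,-0.57,0,0,0,0.745,1,-0.98,-0.57,0,0,0,0.745,1,-0.98,-0.57,0,0,0,0.745,1,-0.98,-0.57,0,0,0,0.745,1,-0.98,-0.57,0,0,0,0.745,1,-0.98,-0.57,0,0,0,0.745,1]' 60; python3 to.py .518 -.087 .2
```

```text
t: 2.3
position: [0.4149, 0.3472, 0.2316]
tool_rot: [-0.0, 0.711, 0.704, 0.0]
contact_force: [0.0, 0.9, 0.3]
gripper_width: 1.0
t 2.3 pos [0.4149 0.3472 0.2316] units [-1.733  0.429  0.126] turn [ 0.    -0.    -0.006] F [0.  0.9 0.3] grip 1.0 dist mm 447
```

```bash
python3 -m handwheel '[-0.87,0.21,0.06,0,0,-0.006,1,-0.87,0.21,0.06,0,0,-0.006,1,-0.87,0.21,0.06,0,0,-0.006,1,-0.87,0.21,0.06,0,0,-0.006,1,-0.87,0.21,0.06,0,0,-0.006,1]';  python3 -m handwheel '[-0.86,0.22,0.06,0,0,0,1,-0.86,0.22,0.06,0,0,0,1,-0.86,0.22,0.06,0,0,0,1,-0.86,0.22,0.06,0,0,0,1,-0.86,0.22,0.06,0,0,0,1,-0.86,0.22,0.06,0,0,0,1]'; python3 to.py .518 -.087 .037
```

```text
t: 2.8
position: [0.467, 0.126, 0.2165]
tool_rot: [0.0, 0.706, 0.708, 0.0]
contact_force: [0.4, 0.2, 0.7]
gripper_width: 0.998
t: 3.4
position: [0.5231, -0.0881, 0.2013]
tool_rot: [0.001, 0.706, 0.708, -0.001]
contact_force: [0.5, -0.1, 0.1]
gripper_width: 1.0
t 3.4 pos [ 0.5231 -0.0881  0.2013] units [ 0.006 -0.021  0.657] turn [0.    0.001 0.001] F [ 0.5 -0.1  0.1] grip 1.0 dist mm 164
```

```bash
python3 -m handwheel '[0.006,-0.016,0.18,0,0,0,1,0.006,-0.016,0.36,0,0,0,1,0.006,-0.016,0.5,0,0,0,1,0.006,-0.016,0.6,0,0,0,1,0.006,-0.016,0.657,0,0,0,1,0.006,-0.016,0.657,0,0,0,1]'; python3 to.py .519 -.087 .037; python3 - <<'E'
from h import *
c=cam("scene"); cv2.imwrite("pics/s1.png",cv2.resize(c["frame"][100:280,200:420],None,fx=3,fy=3))
E
```

```text
t: 4.0
position: [0.5181, -0.0808, 0.0356]
tool_rot: [-0.001, 0.703, 0.711, -0.001]
contact_force: [-0.4, 0.0, 0.2]
gripper_width: 1.002
t 4.0 pos [ 0.5181 -0.0808  0.0356] units [-0.025  0.004 -0.006] turn [-0.002 -0.     0.007] F [-0.4  0.   0.2] grip 1.002 dist mm 6
```

View pics/s1.png

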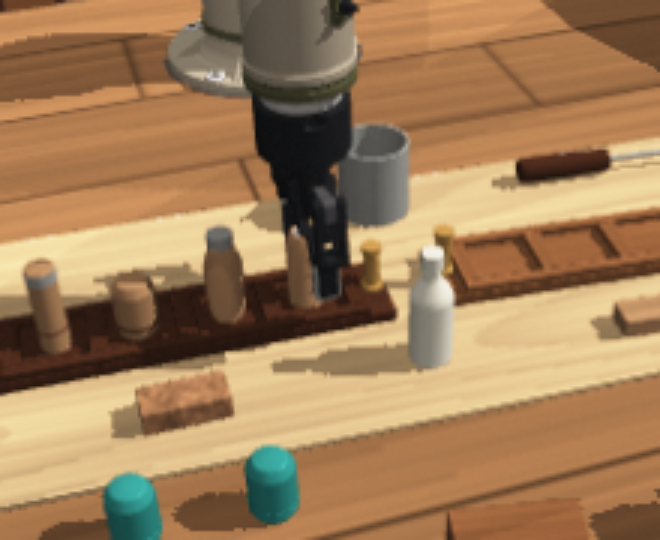

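```bash
python3 to.py .519 -.087 .037; python3 to.py .519 -.087 .037;python3 -m handwheel '[-0.024,0,0,0,0,0,1,-0.024,0,0,0,0,0,1,-0.024,0,0,0,0,0,1]';python3 to.py .519 -.087 .037
```

```text
t 4.05 pos [ 0.5191 -0.0812  0.0371] units [-0.023 -0.001  0.   ] turn [-0.001 -0.     0.006] F [0.3 0.4 0.2] grip 1.001 dist mm 6
t 4.05 pos [ 0.5191 -0.0812  0.0371] units [-0.023 -0.001  0.   ] turn [-0.001 -0.     0.006] F [0.3 0.4 0.2] grip 1.001 dist mm 6
t: 4.35
position: [0.52, -0.0883, 0.0382]
tool_rot: [0.001, 0.704, 0.71, 0.001]
contact_force: [-0.4, 0.2, 0.3]
gripper_width: 1.005
t 4.35 pos [ 0.52   -0.0883  0.0382] units [ 0.005 -0.004  0.005] turn [ 0.001 -0.     0.005] F [-0.4  0.2  0.3] grip 1.005 dist mm 2
```

Aligned. Close on the eight.

```bash
python3 -m handwheel '[0,0,0,0,0,0,0,0,0,0,0,0,0,0,0,0,0,0,0,0,0,0,0,0,0,0,0,0,0,0,0,0,0,0,0,0,0,0,0,0,0,0,0,0,0,0,0,0,0,0,0,0,0,0,0,0]' 60; python3 -m handwheel '[0,0,-0.1,0,0,0,0,0,0,-0.3,0,0,0,0,0,0,-0.5,0,0,0,0,0,0,-0.65,0,0,0,0,0,0,-0.65,0,0,0,0,0,0,-0.65,0,0,0,0]'; python3 to.py .526 .092 .2
```

```text
t: 5.15
position: [0.5194, -0.0879, 0.0373]
tool_rot: [0.0, 0.704, 0.71, 0.0]
contact_force: [-0.4, 0.4, 5.4]
gripper_width: 0.37
t: 5.75
position: [0.5196, -0.0877, 0.1999]
tool_rot: [0.0, 0.704, 0.71, 0.001]
contact_force: [0.2, 0.0, -0.7]
gripper_width: 0.372
t 5.75 pos [ 0.5196 -0.0877  0.1999] units [ 0.719  0.032 -0.   ] turn [ 0.001 -0.     0.006] F [ 0.2  0.  -0.7] grip 0.372 dist mm 180
```

```bash
python3 -m handwheel '[0.18,0.032,0,0,0,0.006,0,0.36,0.032,0,0,0,0.006,0,0.54,0.032,0,0,0,0.006,0,0.68,0.032,0,0,0,0.006,0,0.72,0.032,0,0,0,0.006,0,0.72,0.032,0,0,0,0.006,0,0.72,0.032,0,0,0,0.006,0]'; python3 to.py .526 .092 .039; python3 - <<'E'
from h import *
for n in("scene","top"):
    c=cam(n); cv2.imwrite(f"pics/{n}2.png",cv2.resize(c["frame"][100:280,200:420],None,fx=3,fy=3))
    P,_=cloud(c,np.ones((400,640),bool)); P=P[(P[:,2]>.09)&(P[:,2]<.19)&(abs(P[:,0]-.53)<.07)&(abs(P[:,1]-.09)<.05)]
    h,_=np.histogram(P[:,2],bins=np.arange(.09,.2,.01)); print(n,h)
    for z in(.185,.195,.205,.215): 
        Q=P[abs(P[:,2]-z+.01)<.005]; 
        if len(Q): print(z-.01,np.round(np.percentile(Q[:,:2],[2,98],axis=0),3).tolist())
    for r in bot.outline_of("eight",c)[:2]:
        P,_=cloud(c,r["pixels"]); print(r["score"],np.round(np.median(P,0),3),np.round(np.percentile(P,[3,97],axis=0),3).tolist())
E
```

```text
t: 6.45
position: [0.5252, 0.0906, 0.1984]
tool_rot: [-0.0, 0.708, 0.707, -0.001]
contact_force: [0.8, -1.1, -0.4]
gripper_width: 0.37
t 6.45 pos [0.5252 0.0906 0.1984] units [0.007 0.004 0.638] turn [-0.001  0.001 -0.001] F [ 0.8 -1.1 -0.4] grip 0.37 dist mm 159
scene [ 0  0  0  0  0  0  0  0  7 52  0]
0.175 [[0.533, 0.08], [0.539, 0.103]]
0.185 [[0.516, 0.075], [0.541, 0.102]]
0.54 [0.532 0.079 0.208] [[0.519, 0.075, 0.183], [0.54, 0.097, 0.246]]
top [0 0 0 0 0 0 0 0 0 0 0]
```

View pics/scene2.png

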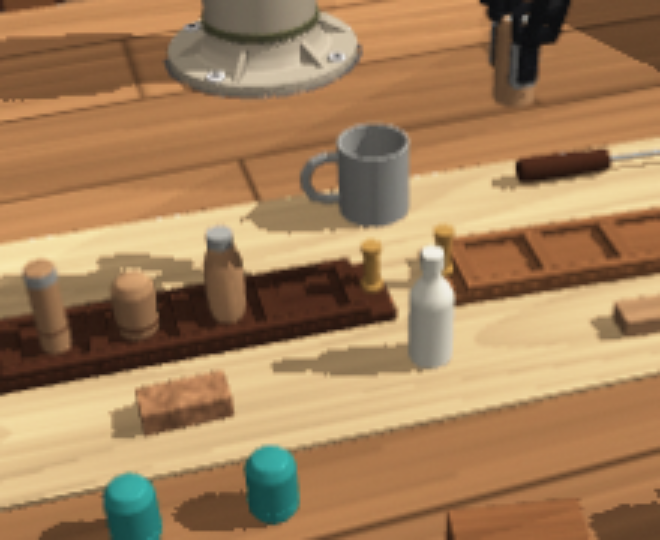

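```bash
python3 -m handwheel '[0.006,0.003,0.15,0,0,0,0,0.006,0.003,0.33,0,0,0,0,0.006,0.003,0.5,0,0,0,0,0.006,0.003,0.58,0,0,0,0,0.006,0.003,0.58,0,0,0,0,0.006,0.003,0.58,0,0,0,0]'; python3 to.py .526 .092 .038
```

```text
t: 7.25
position: [0.5268, 0.0929, 0.0552]
tool_rot: [0.0, 0.708, 0.707, 0.0]
contact_force: [0.7, -0.0, 0.2]
gripper_width: 0.369
t 7.25 pos [0.5268 0.0929 0.0552] units [-0.004 -0.003  0.069] turn [ 0.     0.    -0.001] F [ 0.7 -0.   0.2] grip 0.369 dist mm 17
```

```bash
python3 -m handwheel '[0,0,0.03,0,0,0,0,0,0,0.055,0,0,0,0,0,0,0.067,0,0,0,0,0,0,0.067,0,0,0,0]'; python3 to.py .526 .092 .038
```

```text
t: 7.65
position: [0.5262, 0.0937, 0.0376]
tool_rot: [-0.0, 0.707, 0.707, -0.0]
contact_force: [-0.4, 1.1, 0.2]
gripper_width: 0.374
t 7.65 pos [0.5262 0.0937 0.0376] units [-0.007 -0.001 -0.002] turn [-0.  0. -0.] F [-0.4  1.1  0.2] grip 0.374 dist mm 2
```

```bash
python3 -m handwheel '[0,0,0.006,0,0,0,0,0,0,0.01,0,0,0,0]'; python3 to.py .526 .092 .038
```

```text
t: 7.85
position: [0.5266, 0.0938, 0.0372]
tool_rot: [-0.0, 0.707, 0.707, 0.0]
contact_force: [-12.7, -1.8, 30.7]
gripper_width: 0.372
t 7.85 pos [0.5266 0.0938 0.0372] units [-0.007 -0.002 -0.003] turn [ 0.    -0.001 -0.   ] F [-12.7  -1.8  30.7] grip 0.372 dist mm 2
```

```bash
python3 -m handwheel '[0,0,-0.009,0,0,0,0,0,0,-0.009,0,0,0,0.45,0,0,-0.009,0,0,0,0.7,0,0,-0.009,0,0,0,1,0,0,-0.009,0,0,0,1,0,0,-0.009,0,0,0,1]';  python3 -m handwheel '[0,0,-0.1,0,0,0,1,0,0,-0.3,0,0,0,1,0,0,-0.5,0,0,0,1,0,0,-0.65,0,0,0,1,0,0,-0.65,0,0,0,1]'; python3 to.py .520 -.156 .2; python3 - <<'E'
from h import *
c=cam("scene"); cv2.imwrite("pics/s3.png",cv2.resize(c["frame"][100:280,200:420],None,fx=3,fy=3))
E
```

```text
t: 8.45
position: [0.5263, 0.0937, 0.0374]
tool_rot: [-0.0, 0.707, 0.707, -0.0]
contact_force: [-0.3, -0.5, -0.9]
gripper_width: 1.0
t: 8.95
position: [0.5294, 0.094, 0.2059]
tool_rot: [0.002, 0.707, 0.707, 0.004]
contact_force: [0.0, -0.5, -0.5]
gripper_width: 0.999
t 8.95 pos [0.5294 0.094  0.2059] units [-1.    -0.037  0.02 ] turn [ 0.006 -0.002 -0.   ] F [ 0.  -0.5 -0.5] grip 0.999 dist mm 250
```

View pics/s3.png

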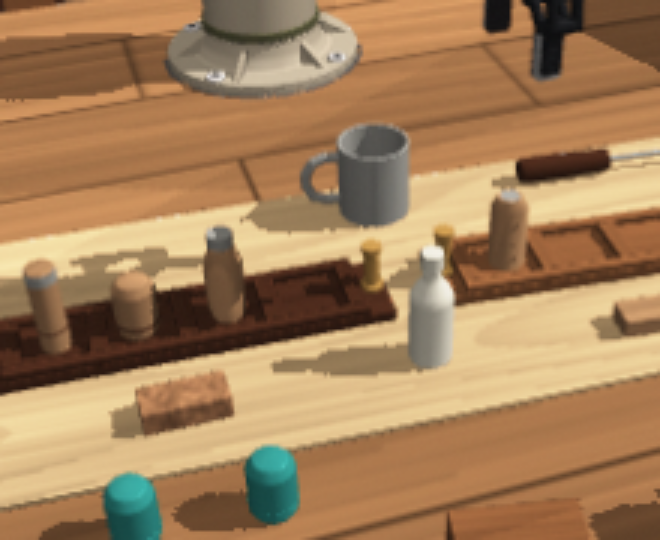

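The eight stands upright in the first light bay (zoomed px 508,230). Next the pear.

```bash
python3 -m handwheel '[-0.2,-0.037,0.02,0,0,0,1,-0.4,-0.037,0.02,0,0,0,1,-0.6,-0.037,0.02,0,0,0,1,-0.8,-0.037,0.02,0,0,0,1,-0.95,-0.037,0.02,0,0,0,1,-1,-0.037,0.02,0,0,0,1,-1,-0.037,0.02,0,0,0,1,-1,-0.037,0.02,0,0,0,1]'; python3 to.py .520 -.156 .041
```

```text
t: 9.8
position: [0.517, -0.1546, 0.194]
tool_rot: [-0.001, 0.707, 0.707, -0.0]
contact_force: [0.1, 1.2, 0.9]
gripper_width: 0.999
t 9.8 pos [ 0.517  -0.1546  0.194 ] units [-0.006  0.013  0.612] turn [-0.001 -0.     0.001] F [0.1 1.2 0.9] grip 0.999 dist mm 153
```

```bash
python3 -m handwheel '[-0.006,0.01,0.15,0,0,0,1,-0.006,0.01,0.33,0,0,0,1,-0.006,0.01,0.5,0,0,0,1,-0.006,0.01,0.58,0,0,0,1,-0.006,0.01,0.61,0,0,0,1,-0.006,0.01,0.61,0,0,0,1,-0.006,0.01,0.61,0,0,0,1]'; python3 to.py .520 -.156 .041
```

```text
t: 10.5
position: [0.5207, -0.1571, 0.0437]
tool_rot: [0.001, 0.707, 0.708, 0.001]
contact_force: [-0.5, -0.4, -0.4]
gripper_width: 0.999
t 10.5 pos [ 0.5207 -0.1571  0.0437] units [ 0.004 -0.003  0.011] turn [0.001 0.    0.001] F [-0.5 -0.4 -0.4] grip 0.999 dist mm 3
```

```bash
python3 -m handwheel '[0.004,-0.002,0.016,0,0,0,1,0.004,-0.002,0.016,0,0,0,0,0.004,-0.002,0.016,0,0,0,0,0.004,-0.002,0.016,0,0,0,0,0.004,-0.002,0.016,0,0,0,0,0.004,-0.002,0.016,0,0,0,0,0.004,-0.002,0.016,0,0,0,0,0.004,-0.002,0.016,0,0,0,0]' 60; python3 -m handwheel '[0,0,0,0,0,0,0,0,0,-0.1,0,0,0,0,0,0,-0.3,0,0,0,0,0,0,-0.5,0,0,0,0,0,0,-0.65,0,0,0,0,0,0,-0.65,0,0,0,0,0,0,-0.65,0,0,0,0]'; python3 to.py .532 .164 .2
```

```text
t: 11.3
position: [0.5193, -0.1569, 0.039]
tool_rot: [0.0, 0.707, 0.707, 0.0]
contact_force: [-0.4, 1.2, 5.0]
gripper_width: 0.372
t: 12.0
position: [0.5194, -0.1568, 0.2015]
tool_rot: [0.0, 0.707, 0.707, 0.001]
contact_force: [-0.6, -0.2, -1.0]
gripper_width: 0.376
t 12.0 pos [ 0.5194 -0.1568  0.2015] units [1.283 0.05  0.006] turn [ 0.001 -0.    -0.   ] F [-0.6 -0.2 -1. ] grip 0.376 dist mm 321
```

```bash
python3 -m handwheel '[0.18,0.007,0,0,0,0,0,0.36,0.014,0,0,0,0,0,0.54,0.02,0,0,0,0,0,0.72,0.028,0,0,0,0,0,0.9,0.035,0,0,0,0,0,0.95,0.037,0,0,0,0,0]'; python3 -m handwheel '[0.18,0.007,0,0,0,0,0,0.3,0.013,0,0,0,0,0,0.33,0.013,0,0,0,0,0,0.33,0.013,0,0,0,0,0,0.33,0.013,0,0,0,0,0]'; python3 to.py .532 .164 .044
```

```text
t: 12.6
position: [0.5267, 0.0873, 0.1985]
tool_rot: [-0.002, 0.704, 0.71, -0.001]
contact_force: [-1.3, 0.5, 0.0]
gripper_width: 0.368
t: 13.1
position: [0.5314, 0.1612, 0.2001]
tool_rot: [0.0, 0.708, 0.706, -0.001]
contact_force: [0.6, -0.4, -0.4]
gripper_width: 0.37
t 13.1 pos [0.5314 0.1612 0.2001] units [0.012 0.003 0.624] turn [-0.001  0.001 -0.001] F [ 0.6 -0.4 -0.4] grip 0.37 dist mm 156
```

```bash
python3 -m handwheel '[0.01,0.003,0.15,0,0,0,0,0.01,0.003,0.33,0,0,0,0,0.01,0.003,0.5,0,0,0,0,0.01,0.003,0.58,0,0,0,0,0.01,0.003,0.6,0,0,0,0,0.01,0.003,0.6,0,0,0,0]'; python3 to.py .532 .164 .039
```

```text
t: 13.7
position: [0.5324, 0.1639, 0.0509]
tool_rot: [0.0, 0.708, 0.706, -0.001]
contact_force: [0.1, 0.3, 0.5]
gripper_width: 0.37
t 13.7 pos [0.5324 0.1639 0.0509] units [ 0.    -0.002  0.048] turn [-0.     0.001 -0.002] F [0.1 0.3 0.5] grip 0.37 dist mm 12
```

```bash
python3 -m handwheel '[0,0,0.025,0,0,0,0,0,0,0.042,0,0,0,0,0,0,0.044,0,0,0,0,0,0,0.044,0,0,0,0]'; python3 to.py .532 .164 .039
```

```text
t: 14.1
position: [0.5326, 0.1659, 0.0404]
tool_rot: [0.0, 0.707, 0.707, 0.0]
contact_force: [0.3, -0.4, -0.3]
gripper_width: 0.37
t 14.1 pos [0.5326 0.1659 0.0404] units [-0.007 -0.002  0.006] turn [ 0. -0. -0.] F [ 0.3 -0.4 -0.3] grip 0.37 dist mm 2
```

```bash
python3 -m handwheel '[-0.005,0,0.004,0,0,0,0,-0.005,0,0.006,0,0,0,0]'; python3 to.py .532 .164 .039
```

```text
t: 14.3
position: [0.5327, 0.1644, 0.039]
tool_rot: [0.0, 0.707, 0.707, 0.0]
contact_force: [-1.1, -0.1, 6.1]
gripper_width: 0.373
t 14.3 pos [0.5327 0.1644 0.039 ] units [-0.002 -0.003 -0.   ] turn [ 0. -0. -0.] F [-1.1 -0.1  6.1] grip 0.373 dist mm 1
```

Touching (6 N). Release.

```bash
python3 -m handwheel '[0,0,0,0,0,0,0.45,0,0,0,0,0,0,0.7,0,0,0,0,0,0,1,0,0,0,0,0,0,1,0,0,0,0,0,0,1]';  python3 -m handwheel '[0,0,-0.1,0,0,0,1,0,0,-0.3,0,0,0,1,0,0,-0.5,0,0,0,1,0,0,-0.65,0,0,0,1,0,0,-0.65,0,0,0,1]'; python3 to.py .515 -.23 .2; python3 - <<'E'
from h import *
c=cam("scene"); cv2.imwrite("pics/s4.png",cv2.resize(c["frame"][100:280,200:480],None,fx=2.8,fy=2.8))
E
```

```text
t: 14.8
position: [0.5323, 0.1645, 0.0385]
tool_rot: [-0.0, 0.707, 0.707, -0.0]
contact_force: [0.2, -0.7, -0.5]
gripper_width: 1.004
t: 15.3
position: [0.5354, 0.165, 0.2072]
tool_rot: [0.002, 0.707, 0.707, 0.005]
contact_force: [1.1, -0.3, 0.2]
gripper_width: 1.0
t 15.3 pos [0.5354 0.165  0.2072] units [-1.58  -0.081  0.021] turn [ 0.006 -0.003 -0.   ] F [ 1.1 -0.3  0.2] grip 1.0 dist mm 396
```

View pics/s4.png

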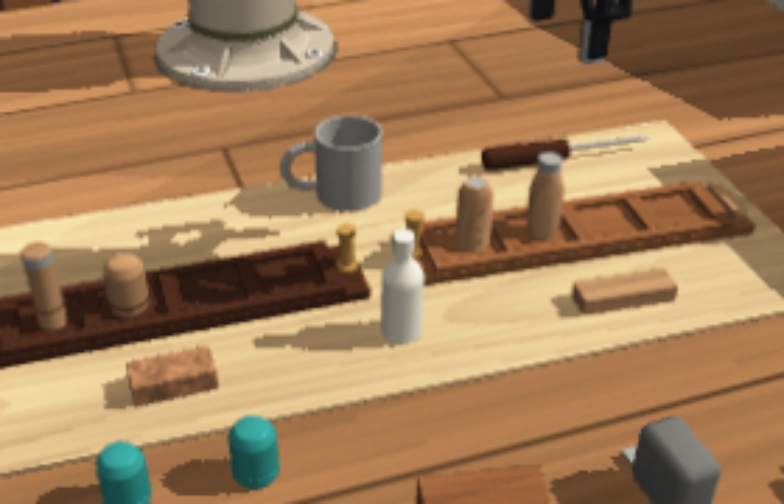

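The pear stands in bay 2 (zoomed px 546,200), the eight still upright in bay 1. Now the stout.

```bash
python3 -m handwheel '[-0.2,-0.01,0.01,0,0,0,1,-0.4,-0.02,0.02,0,0,0,1,-0.6,-0.03,0.02,0,0,0,1,-0.8,-0.04,0.02,0,0,0,1,-1,-0.05,0.02,0,0,0,1]'; python3 -m handwheel '[-0.2,-0.01,0,0,0,0,1,-0.4,-0.02,0,0,0,0,1,-0.55,-0.03,0,0,0,0,1,-0.58,-0.03,0,0,0,0,1,-0.58,-0.03,0,0,0,0,1,-0.58,-0.03,0,0,0,0,1]'; python3 to.py .515 -.23 .034
```

```text
t: 15.85
position: [0.5186, -0.0867, 0.1947]
tool_rot: [-0.001, 0.707, 0.707, -0.001]
contact_force: [0.9, -0.6, -0.1]
gripper_width: 0.997
t: 16.45
position: [0.5124, -0.2284, 0.1949]
tool_rot: [-0.001, 0.707, 0.708, -0.0]
contact_force: [0.3, 0.7, 0.2]
gripper_width: 0.998
t 16.45 pos [ 0.5124 -0.2284  0.1949] units [-0.007  0.012  0.644] turn [-0.001 -0.001  0.001] F [0.3 0.7 0.2] grip 0.998 dist mm 161
```

```bash
python3 -m handwheel '[-0.005,0.01,0.15,0,0,0,1,-0.005,0.01,0.33,0,0,0,1,-0.005,0.01,0.5,0,0,0,1,-0.005,0.01,0.6,0,0,0,1,-0.005,0.01,0.64,0,0,0,1,-0.005,0.01,0.645,0,0,0,1,-0.005,0.01,0.645,0,0,0,1]'; python3 to.py .515 -.23 .033
```

```text
t: 17.15
position: [0.5158, -0.2309, 0.0359]
tool_rot: [0.001, 0.707, 0.707, 0.0]
contact_force: [1.5, 0.4, 0.8]
gripper_width: 0.998
t 17.15 pos [ 0.5158 -0.2309  0.0359] units [ 0.003 -0.003  0.011] turn [0.001 0.    0.001] F [1.5 0.4 0.8] grip 0.998 dist mm 3
```

```bash
python3 -m handwheel '[0.003,-0.002,0.01,0,0,0,1,0.003,-0.002,0.01,0,0,0,0,0.003,-0.002,0.01,0,0,0,0,0.003,-0.002,0.01,0,0,0,0,0.003,-0.002,0.01,0,0,0,0,0.003,-0.002,0.01,0,0,0,0,0.003,-0.002,0.01,0,0,0,0,0.003,-0.002,0.01,0,0,0,0]' 60; python3 to.py .532 .164 .2; python3 -m handwheel '[0,0,0,0,0,0,0,0,0,-0.1,0,0,0,0,0,0,-0.3,0,0,0,0,0,0,-0.5,0,0,0,0,0,0,-0.65,0,0,0,0,0,0,-0.65,0,0,0,0,0,0,-0.65,0,0,0,0]'; python3 to.py .5387 .2355 .2
```

```text
t: 17.95
position: [0.5147, -0.2308, 0.0329]
tool_rot: [0.0, 0.707, 0.707, 0.0]
contact_force: [0.2, 1.0, 5.3]
gripper_width: 0.401
t 17.95 pos [ 0.5147 -0.2308  0.0329] units [ 1.579  0.069 -0.669] turn [ 0.001  0.    -0.   ] F [0.2 1.  5.3] grip 0.401 dist mm 429
t: 18.65
position: [0.5147, -0.2306, 0.1953]
tool_rot: [0.001, 0.707, 0.707, 0.001]
contact_force: [-0.3, 0.1, -0.5]
gripper_width: 0.395
t 18.65 pos [ 0.5147 -0.2306  0.1953] units [ 1.865  0.096 -0.019] turn [ 0.001  0.    -0.   ] F [-0.3  0.1 -0.5] grip 0.395 dist mm 467
```

```bash
python3 -m handwheel '[0.18,0.01,0,0,0,0,0,0.36,0.02,0,0,0,0,0,0.54,0.03,0,0,0,0,0,0.72,0.04,0,0,0,0,0,0.9,0.05,0,0,0,0,0,0.95,0.05,0,0,0,0,0]'; python3 -m handwheel '[0.18,0.01,0,0,0,0,0,0.36,0.02,0,0,0,0,0,0.54,0.03,0,0,0,0,0,0.72,0.04,0,0,0,0,0,0.88,0.045,0,0,0,0,0,0.91,0.045,0,0,0,0,0,0.91,0.045,0,0,0,0,0,0.91,0.045,0,0,0,0,0]'; python3 to.py .5387 .2355 .034;python3 - <<'E'
from h import *
c=cam("scene"); cv2.imwrite("pics/s5.png",cv2.resize(c["frame"][60:240,300:500],None,fx=3,fy=3))
P,_=cloud(c,np.ones((400,640),bool)); P=P[(P[:,2]>.16)&(P[:,2]<.19)&(abs(P[:,0]-.54)<.07)&(abs(P[:,1]-.236)<.05)]
for z in np.arange(.165,.19,.005):
    Q=P[abs(P[:,2]-z)<.0025]
    if len(Q): print(round(z,3),len(Q),np.round(np.percentile(Q[:,:2],[2,98],axis=0),3).tolist())
E
```

```text
t: 19.25
position: [0.5258, 0.0136, 0.1925]
tool_rot: [-0.002, 0.704, 0.71, -0.001]
contact_force: [-0.7, 0.2, -0.6]
gripper_width: 0.398
t: 20.05
position: [0.5381, 0.2322, 0.1937]
tool_rot: [0.0, 0.708, 0.706, -0.001]
contact_force: [-0.1, -0.6, -0.8]
gripper_width: 0.397
t 20.05 pos [0.5381 0.2322 0.1937] units [0.014 0.003 0.639] turn [-0.001  0.001 -0.001] F [-0.1 -0.6 -0.8] grip 0.397 dist mm 160
0.18 10 [[0.532, 0.216], [0.553, 0.237]]
0.185 25 [[0.535, 0.214], [0.556, 0.239]]
```

View pics/s5.png

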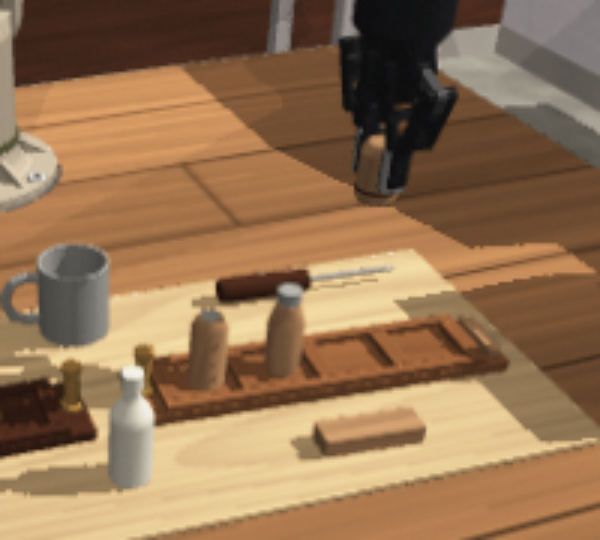

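The stout is held upright (zoomed px 375,170), left edge y≈0.214, so its axis is about at the TCP's y. Lowering into bay 3.

```bash
python3 -m handwheel '[0.01,0.003,0.15,0,0,0,0,0.01,0.003,0.33,0,0,0,0,0.01,0.003,0.5,0,0,0,0,0.01,0.003,0.58,0,0,0,0,0.01,0.003,0.6,0,0,0,0,0.01,0.003,0.6,0,0,0,0,0.01,0.003,0.6,0,0,0,0]'; python3 to.py .5387 .2355 .033
```

```text
t: 20.8
position: [0.5402, 0.2365, 0.0465]
tool_rot: [0.0, 0.708, 0.707, 0.001]
contact_force: [-0.2, -0.2, 0.2]
gripper_width: 0.397
t 20.8 pos [0.5402 0.2365 0.0465] units [-0.004 -0.006  0.054] turn [ 0.001 -0.001 -0.001] F [-0.2 -0.2  0.2] grip 0.397 dist mm 14
```

```bash
python3 -m handwheel '[-0.008,-0.005,0.025,0,0,0,0,-0.008,-0.005,0.044,0,0,0,0,-0.008,-0.005,0.049,0,0,0,0,-0.008,-0.005,0.049,0,0,0,0]'; python3 to.py .5387 .2355 .033
```

```text
t: 21.2
position: [0.5377, 0.2348, 0.033]
tool_rot: [-0.0, 0.707, 0.707, 0.0]
contact_force: [-1.3, -1.3, 4.1]
gripper_width: 0.395
t 21.2 pos [0.5377 0.2348 0.033 ] units [ 0.003  0.004 -0.   ] turn [-0. -0. -0.] F [-1.3 -1.3  4.1] grip 0.395 dist mm 1
```

```bash
python3 -m handwheel '[0,0,0,0,0,0,0.45,0,0,0,0,0,0,0.7,0,0,0,0,0,0,1,0,0,0,0,0,0,1,0,0,0,0,0,0,1]';  python3 -m handwheel '[0,0,-0.1,0,0,0,1,0,0,-0.3,0,0,0,1,0,0,-0.5,0,0,0,1,0,0,-0.65,0,0,0,1,0,0,-0.65,0,0,0,1]'; python3 to.py .515 -.299 .2; python3 - <<'E'
from h import *
c=cam("scene"); cv2.imwrite("pics/s6.png",cv2.resize(c["frame"][100:280,200:480],None,fx=2.8,fy=2.8))
E
```

```text
t: 21.7
position: [0.5376, 0.2349, 0.0325]
tool_rot: [-0.0, 0.707, 0.707, -0.0]
contact_force: [0.3, 0.0, -0.5]
gripper_width: 0.998
t: 22.2
position: [0.5407, 0.2357, 0.2015]
tool_rot: [0.001, 0.707, 0.707, 0.005]
contact_force: [0.8, -0.4, 0.2]
gripper_width: 0.999
t 22.2 pos [0.5407 0.2357 0.2015] units [-2.139 -0.102 -0.006] turn [ 0.006 -0.003 -0.   ] F [ 0.8 -0.4  0.2] grip 0.999 dist mm 535
```

View pics/s6.png

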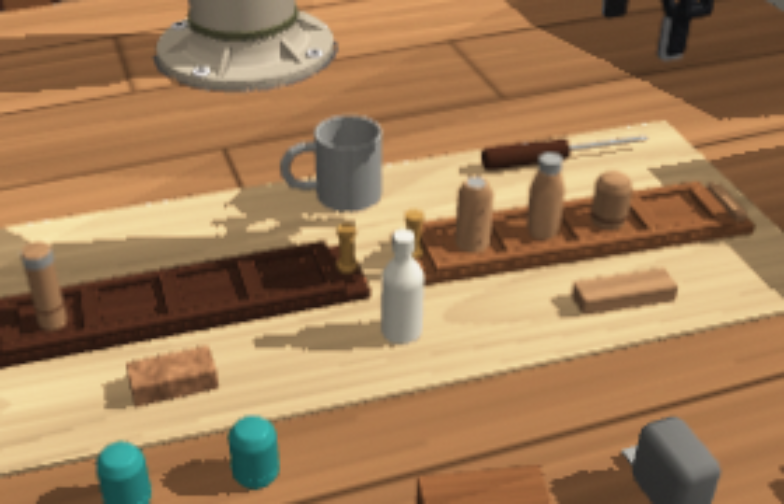

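The stout stands in bay 3 (612,198). Now the slim.

```bash
python3 -m handwheel '[-0.2,-0.01,0,0,0,0,1,-0.4,-0.02,0,0,0,0,1,-0.6,-0.03,0,0,0,0,1,-0.8,-0.04,0,0,0,0,1,-1,-0.05,0,0,0,0,1]'; python3 -m handwheel '[-0.2,-0.01,0,0,0,0,1,-0.4,-0.02,0,0,0,0,1,-0.6,-0.03,0,0,0,0,1,-0.8,-0.04,0,0,0,0,1,-0.95,-0.045,0,0,0,0,1]'; python3 -m handwheel '[-0.16,-0.007,0,0,0,0,1,-0.19,-0.007,0,0,0,0,1,-0.19,-0.007,0,0,0,0,1,-0.19,-0.007,0,0,0,0,1]';python3 to.py .515 -.299 .041
```

```text
t: 22.75
position: [0.5239, -0.0165, 0.1936]
tool_rot: [-0.001, 0.707, 0.707, -0.001]
contact_force: [0.4, -0.6, -0.1]
gripper_width: 0.996
t: 23.25
position: [0.5121, -0.2554, 0.1937]
tool_rot: [-0.001, 0.708, 0.706, -0.001]
contact_force: [0.9, -1.0, 0.8]
gripper_width: 1.005
t: 23.65
position: [0.5122, -0.2982, 0.1939]
tool_rot: [-0.001, 0.707, 0.707, -0.0]
contact_force: [0.5, 0.8, -0.3]
gripper_width: 0.998
t 23.65 pos [ 0.5122 -0.2982  0.1939] units [-0.004  0.012  0.611] turn [-0.001 -0.001  0.001] F [ 0.5  0.8 -0.3] grip 0.998 dist mm 153
```

```bash
python3 -m handwheel '[-0.004,0.008,0.15,0,0,0,1,-0.004,0.008,0.33,0,0,0,1,-0.004,0.008,0.5,0,0,0,1,-0.004,0.008,0.58,0,0,0,1,-0.004,0.008,0.615,0,0,0,1,-0.004,0.008,0.615,0,0,0,1,-0.004,0.008,0.615,0,0,0,1]'; python3 to.py .515 -.299 .040
```

```text
t: 24.35
position: [0.5152, -0.3005, 0.0426]
tool_rot: [0.001, 0.707, 0.707, 0.0]
contact_force: [-0.7, -0.1, 0.5]
gripper_width: 0.998
t 24.35 pos [ 0.5152 -0.3005  0.0426] units [ 0.006 -0.001  0.01 ] turn [0.001 0.    0.001] F [-0.7 -0.1  0.5] grip 0.998 dist mm 3
```

```bash
python3 -m handwheel '[0.004,-0.002,0.01,0,0,0,1,0.004,-0.002,0.01,0,0,0,0,0.004,-0.002,0.01,0,0,0,0,0.004,-0.002,0.01,0,0,0,0,0.004,-0.002,0.01,0,0,0,0,0.004,-0.002,0.01,0,0,0,0,0.004,-0.002,0.01,0,0,0,0,0.004,-0.002,0.01,0,0,0,0]' 60; python3 to.py .532 .164 .2; python3 -m handwheel '[0,0,0,0,0,0,0,0,0,-0.1,0,0,0,0,0,0,-0.3,0,0,0,0,0,0,-0.5,0,0,0,0,0,0,-0.65,0,0,0,0,0,0,-0.65,0,0,0,0,0,0,-0.65,0,0,0,0]'; python3 to.py .545 .307 .2
```

```text
t: 25.15
position: [0.5137, -0.2999, 0.0391]
tool_rot: [0.0, 0.707, 0.707, 0.0]
contact_force: [0.5, 1.0, 3.2]
gripper_width: 0.276
t 25.15 pos [ 0.5137 -0.2999  0.0391] units [ 1.856  0.073 -0.644] turn [ 0.  0. -0.] F [0.5 1.  3.2] grip 0.276 dist mm 491
t: 25.85
position: [0.5138, -0.2998, 0.2016]
tool_rot: [0.001, 0.707, 0.707, 0.0]
contact_force: [0.6, 0.9, -1.3]
gripper_width: 0.28
t 25.85 pos [ 0.5138 -0.2998  0.2016] units [2.427 0.124 0.006] turn [ 0.001  0.    -0.   ] F [ 0.6  0.9 -1.3] grip 0.28 dist mm 608
```

```bash
python3 -m handwheel '[0.18,0.01,0,0,0,0,0,0.36,0.02,0,0,0,0,0,0.54,0.03,0,0,0,0,0,0.72,0.04,0,0,0,0,0,0.9,0.045,0,0,0,0,0,0.95,0.048,0,0,0,0,0]'; python3 -m handwheel '[0.18,0.01,0,0,0,0,0,0.36,0.02,0,0,0,0,0,0.54,0.03,0,0,0,0,0,0.72,0.04,0,0,0,0,0,0.88,0.045,0,0,0,0,0,0.95,0.048,0,0,0,0,0]'; python3 -m handwheel '[0.18,0.01,0,0,0,0,0,0.36,0.02,0,0,0,0,0,0.5,0.026,0,0,0,0,0,0.525,0.026,0,0,0,0,0,0.525,0.026,0,0,0,0,0,0.525,0.026,0,0,0,0,0]'; python3 to.py .545 .307 .046
```

```text
t: 26.45
position: [0.5248, -0.0555, 0.1989]
tool_rot: [-0.002, 0.704, 0.71, -0.001]
contact_force: [-0.4, 0.2, -0.5]
gripper_width: 0.276
t: 27.05
position: [0.536, 0.1799, 0.1989]
tool_rot: [-0.001, 0.705, 0.709, -0.001]
contact_force: [0.1, 0.9, -0.5]
gripper_width: 0.279
t: 27.65
position: [0.5446, 0.3041, 0.2003]
tool_rot: [0.0, 0.708, 0.706, -0.001]
contact_force: [0.0, -1.1, -0.4]
gripper_width: 0.28
t 27.65 pos [0.5446 0.3041 0.2003] units [0.013 0.002 0.617] turn [-0.001  0.001 -0.002] F [ 0.  -1.1 -0.4] grip 0.28 dist mm 154
```

```bash
python3 -m handwheel '[0.01,0.002,0.15,0,0,0,0,0.01,0.002,0.33,0,0,0,0,0.01,0.002,0.5,0,0,0,0,0.01,0.002,0.58,0,0,0,0,0.01,0.002,0.6,0,0,0,0,0.01,0.002,0.6,0,0,0,0,0.01,0.002,0.6,0,0,0,0]'; python3 to.py .545 .307 .039
```

```text
t: 28.35
position: [0.5461, 0.3085, 0.0532]
tool_rot: [0.0, 0.708, 0.707, 0.001]
contact_force: [0.3, 0.5, 0.3]
gripper_width: 0.28
t 28.35 pos [0.5461 0.3085 0.0532] units [-0.006 -0.004  0.057] turn [ 0.001 -0.001 -0.001] F [0.3 0.5 0.3] grip 0.28 dist mm 14
```

```bash
python3 -m handwheel '[-0.008,-0.004,0.025,0,0,0,0,-0.008,-0.004,0.044,0,0,0,0,-0.008,-0.004,0.052,0,0,0,0,-0.008,-0.004,0.052,0,0,0,0]'; python3 to.py .545 .307 .039
```

```text
t: 28.75
position: [0.5437, 0.3069, 0.039]
tool_rot: [-0.0, 0.707, 0.707, 0.0]
contact_force: [-2.8, -2.5, 6.1]
gripper_width: 0.279
t 28.75 pos [0.5437 0.3069 0.039 ] units [0.    0.005 0.   ] turn [-0. -0. -0.] F [-2.8 -2.5  6.1] grip 0.279 dist mm 1
```

```bash
python3 -m handwheel '[0,0,0,0,0,0,0.35,0,0,0,0,0,0,0.6,0,0,0,0,0,0,1,0,0,0,0,0,0,1,0,0,0,0,0,0,1]';  python3 -m handwheel '[0,0,-0.1,0,0,0,1,0,0,-0.3,0,0,0,1,0,0,-0.5,0,0,0,1,0,0,-0.65,0,0,0,1,0,0,-0.75,0,0,0,1,0,0,-0.75,0,0,0,1]'; python3 - <<'E'
from h import *
B=dict(eight=(.526,.092),pear=(.532,.164),stout=(.5387,.2355),slim=(.545,.307))
for n in("scene","top"):
    c=cam(n); im=c["frame"][100:280,200:480] if n=="scene" else c["frame"][140:320,180:460]
    cv2.imwrite(f"pics/{n}7.png",cv2.resize(im,None,fx=2.8,fy=2.8))
    P,_=cloud(c,np.ones((400,640),bool))
    for k,b in B.items():
        X=P[(abs(P[:,0]-b[0])<.045)&(abs(P[:,1]-b[1])<.033)&(P[:,2]>.035)&(P[:,2]<.12)]
        if len(X)<5: print(n,k,len(X));continue
        zt=np.percentile(X[:,2],97); T=X[X[:,2]>zt-.006]; L=X[X[:,2]<zt-.02]
        print(n,k,"ztop",round(zt,3),"top-bay mm",np.round((T.mean(0)[:2]-b)*1000,1),"low y-mid",np.round((np.mean(np.percentile(L[:,1],[3,97]))-b[1])*1000,1) if len(L) else '')
    for k in("glue","mug"):
        r=bot.outline_of(k,c)[:1]
        if r: Q,_=cloud(c,r[0]["pixels"]); print(n,k,np.round(np.median(Q,0),3))
E
```

```text
t: 29.25
position: [0.5436, 0.307, 0.0382]
tool_rot: [-0.0, 0.707, 0.707, -0.0]
contact_force: [-0.2, 0.6, -0.9]
gripper_width: 0.993
t: 29.85
position: [0.5456, 0.3076, 0.2306]
tool_rot: [0.001, 0.707, 0.707, 0.004]
contact_force: [-0.2, 0.5, 0.0]
gripper_width: 1.0
scene eight ztop 0.087 top-bay mm [ 3.5 -0.5] low y-mid 0.7
scene pear ztop 0.102 top-bay mm [ 3.8 -0.8] low y-mid -2.0
scene stout ztop 0.071 top-bay mm [ 1.7 -5.6] low y-mid -7.5
scene slim ztop 0.098 top-bay mm [ 1.3 -2.6] low y-mid -2.7
scene glue [ 0.623 -0.015  0.059]
scene mug [0.403 0.007 0.052]
top eight ztop 0.09 top-bay mm [-2.2  4.7] low y-mid -0.9
top pear ztop 0.106 top-bay mm [-1.2  3.1] low y-mid 0.7
top stout ztop 0.074 top-bay mm [-4.1 -0.6] low y-mid -7.6
top slim ztop 0.102 top-bay mm [-4.6  0.3] low y-mid -3.8
top glue [ 0.605 -0.008  0.077]
top mug [0.388 0.016 0.012]
```

View pics/scene7.png

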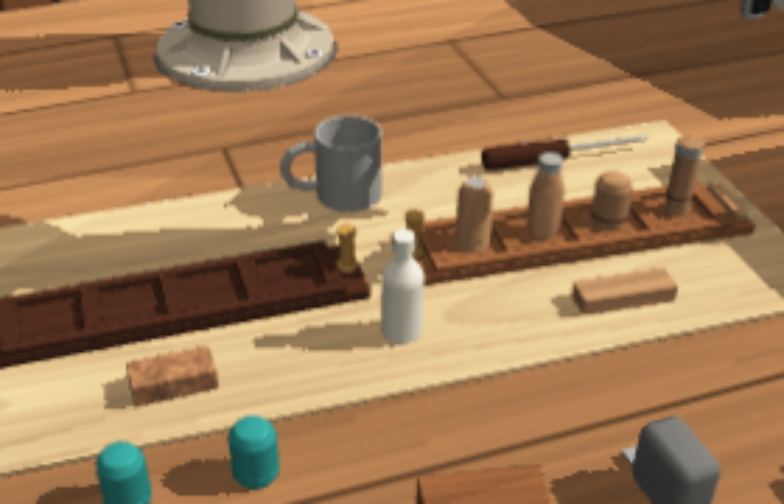

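View pics/top7.png

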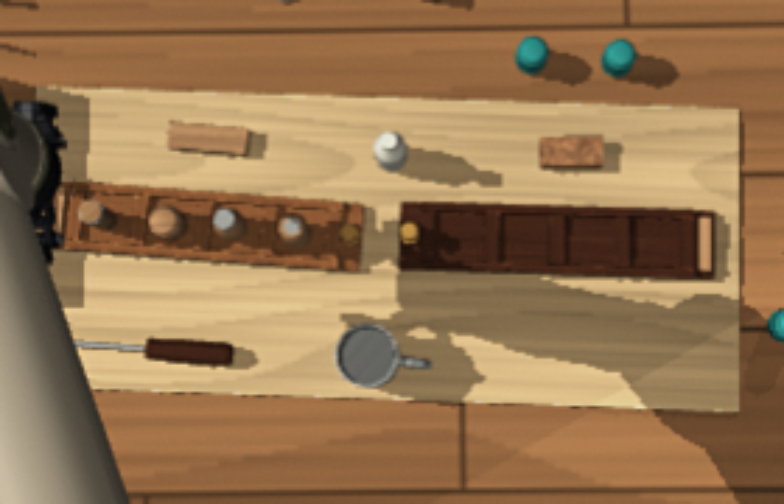

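```bash
python3 -c "
from rig import bot
print(bot.hand_in(), bot.get_obs()['t'])"
```

```text
the job is handed in; nothing more can be done
the job is handed in; nothing more can be done
```

All four handles are in the fitting rack and the job is handed in. The last move ended at 29.9 s of the 109 s allowed; no verdict is reported.

- **Order:** Both brass pins stand at the gap between the racks. I moved the eight, pear, stout and slim, in that order, to bays 1 to 4 counted from the fitting rack's pin.
- **Handles:** In the last pictures all four stand upright and let go. Their tops are within 4 mm of the heights expected for standing on the bay floors.
- **Position in the bays:** Measured tops are within about 6 mm of the bay centres. The two cameras disagree by up to about 6 mm on this. The stout is the farthest off, up to 8 mm towards the pin on one lower-body reading. All of these are inside the 16 mm limit.
- **Glue and mug:** Both stand upright. The glue bottle reads within 1 mm of its first position. The mug's median point reads up to 6 mm off in one camera, probably from shadow or outline differences, since the arm never came near it.
- **Forces:** The largest wrist force seen was about 33 N, for a moment when the eight met the bay floor. The other three touched down at 4 to 7 N.

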